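# Draw the filter cassette out of the fume extractor with the hook

## Robot

A 6-joint arm with a two-finger parallel gripper is mounted at the origin on a cart in front of the work surface, level with it; the furniture and walls round the work are solid. World frame = base frame: x ahead of the robot, y to its left, z up, the work surface at z = 0. Lengths are in m, angles in rad, forces in N, time in s.
With the tool pointing down it reaches from about 0.375 to 0.9 m from the base axis. Payload 3.1 kg.
Tool frame: the origin (TCP) lies between the finger pads; the fingertips stand 8 mm ahead of it and the grasp point (between the pads) lies 11 mm behind it; z points along the fingers, y is the line along which they close (so a half turn about z gives the same grasp; the last joint's range is limited). The gripper opens to 85 mm and grips with 20 to 120 N. Pads are 22 mm wide; open, the fingers measure 114 mm over their backs; the gripper's body (76 mm by 85 mm) begins 54 mm behind the grasp point. The pads swing forward as they close: fully open they stand 13 mm farther back than shut.
Start: joints at [-1.425, 0.527, 1.433, -0, 1.181, -0.178], TCP at [0.199, -0.592, 0.239] pointing down, gripper open.
Joint ranges: [-3.08, 3.08], [-0.75, 2.2], [0.22, 2.44], [-1.43, 4.57], [0, 2.65], [-2.85, 2.85]. Speed limits (rad/s): [2.79, 2.79, 3.14, 3.14, 3.14, 3.14].

## Interface

Orientations are given as a unit quaternion [x, y, z, w].
In Python, from station import readout, cams, sign_off gives the robot as it stands.
- The arm moves only by the tool send_rows, never from a script. Its argument "commands" is text: rows parted by semicolons, each of 5 numbers parted by spaces: the finger opening in mm, from 0 to 85.4, then the shift along the tool's x, y, z each as a share of 0.02 m, from -1 to 1, then the turn about the tool's z as a share of 4 degrees, from -1 to 1. In form: grip dx dy dz spin; .... A call has 1 to 20 rows; each row shifts and turns the commanded pose from where the row before left it, along the tool's axes as they then stand; what a row does not reach is not made up. A row lasts 1/12 s, in which the tool goes at most 41.7 mm and 7.16 degrees, less where a joint would pass 70% of its speed; a pose out of reach is approached as far as the arm can. A call with a number of a shift or a turn outside -1 to 1 is refused whole. A call with a gripper value outside its range is refused whole. The fingers move at their own pace and stop on an object; "grip_force" is the grip in N (left out, the last holds). Time passes only in rows, so rows that do not move let the fingers close. It gives the time, the measured TCP pose, the force, the opening and the grip force at its end, in the units of the state.
- readout.sense(): the state, without advancing time (a new reading comes with each control period).
- cams.snapshot(name): name is "side" or "top"; returns a dict with "pixels" (420x560x3 uint8, red, green, blue), "intrinsics" (3x3 intrinsics, pixels), "eye" and "rotation" of the camera in the world. Camera axes: x right, y down, z forward; pixel columns grow to the right and rows downward; lengths in m; the calibration is good to about 2 mm. A picture is of the moment at which its call begins. There is no depth.
- sign_off(): hands the job in; it is judged then, once.
The state is a dict: "t": time; "q": joint angles; "qd": joint speeds; "tau": joint torques, N m; "tcp_pos": TCP position; "tool_rot": TCP orientation; "force": force on the tool from outside, world axes, zero at the start; "ft_torque": the same for the moment, N m; "finger_gap": opening from 0.0 (shut) to 1.0 (fully open); "gripper_force": force on a finger pad.
Only numpy, scipy, OpenCV 4.12 (cv2) and the standard library are available. Lean on these libraries where they do the work, as an engineer would, in place of code of your own. Each camera call takes 0.05 s, during which the arm holds its last target. There are 200 camera calls.

## Task

Take the filter cassette out of the bench fume extractor: stand the glue bottle in front of it aside, to the left or right clear of the cassette's path, and give both latches on the ledge their quarter turn to open. Then reach the hooked rod under the ledge, catch the eye on the cassette's front and with it draw the cassette right out from under the ledge onto the desk. Leave it lying flat in front of the extractor, the hook out of the eye and laid flat on the desk, the latches open and the bottle upright, without shoving the paint jar and the solder reel beside the extractor.

Things in the scene. Friction and masses are not known exactly. Their poses are not given: they have to be found in the camera images.
- extractor: The grey bench fume extractor, fixed, 176 deep x 170 wide x 114 mm high: a ledge in front, a fan box with dark control panel behind (from x = 112 mm back). Origin on the desk under the middle of the ledge's front edge; x points to its back, y to its left as seen from the robot in front, z up. Offsets below are in this frame
- ledge_edge (a point): Middle of the ledge's front edge, 66 mm up, on the ledge's top. Underside 62 mm up, with a lip at the front down to 53 mm. Below is the bay: open to the front, side walls at y = +-81 mm, floor 2.5 mm thick. The cassette stands in it, front face about 63 mm behind this edge, between guide rails at y = +-52.5 mm, and comes out straight along -x
- latch_left_grip (a point): The left latch: middle of its black bar grip, 38 long, 10 wide, standing from 6 to 30 mm above the ledge's top (this point: 18 mm), on its upright axis 48.5 mm behind the ledge's front edge and 57 mm left of the middle. The fan box begins 63 mm behind it
- latch_right_grip (a point): The right latch: the same, 57 mm right of the middle
- latch_left (a joint): Turn of the left latch: about 0 locked (bar across, along the extractor's y; the half-moon cam under the ledge stands before the cassette's front corner), 1.57 open, at its stop (bar along the extractor's x, cam turned outwards, clear of the cassette). Opens counter-clockwise seen from above, stays where it is left, takes about 0.05 N m
- latch_right (a joint): Turn of the right latch: the mirror image, about 0 locked, 1.57 open; opens clockwise seen from above
- cassette_centre (a point): The filter cassette, aluminium frame with white paper pleats, 60 (its x) x 100 x 38 mm, 0.17 to 0.35 kg: its centre, 19 mm above its underside. Its axes run as the extractor's while in the bay
- eye (a point): Centre of the eye on the middle of the cassette's front, under the ledge: a steel ring of 4.8 mm wire standing upright in the cassette's x-z plane, so its hole goes through from right to left. Clear opening 23 (x) x 19 mm (z). Centre 47 mm in front (-x) of the cassette's centre, 17 mm in front of its face, 22 mm above its underside (24.5 mm above the desk in the bay)
- hook_handle (a point): The draw hook, 70 g, lying flat on the green mat (3 mm thick): centre of its wooden handle, 84 long, 20 x 20 mm. Its x runs along the rod to the hook end. The 5.2 mm steel rod lies on the handle's centre line, 10 mm above its underside, and reaches 100 mm from this centre, where it bends level to the left (its y) into an arm 26 mm long that leans 2.5 mm back at its point
- hook_arm (a point): Middle of the hook's bent arm: 99 mm ahead of the handle's centre, 13 mm to its left
- bottle_centre (a point): The white glue bottle with red cap, 130 mm high, in front of the extractor: this point on its axis 65 mm above its foot. Body round, 38 mm across, up to 84 mm above the foot; cap 30 mm across up to 106 mm, then the nozzle
- jar_centre (a point): The paint jar with black cap, 66 mm across, 70 mm high, to the right of the extractor: its centre. To be left alone. Farther right the soldering station, 115 mm high, begins at y = -0.43 m (x = 0.34 to 0.53 m)
- reel_centre (a point): The solder reel standing on its flange, 55 mm across, 35 mm high, to the left of the extractor: its centre. To be left alone. The magnifier lamp's head hangs 0.12 m above the desk farther left: from y = 0.15 m on at x = 0.6 m, from y = 0.04 m on at x = 0.7 m and beyond
- pliers: Yellow-handled pliers lying on the mat, 50 x 102 x 11 mm, long along their y: their middle. Hook and pliers lie one to the left and one to the right, either way round. The mat's far edge runs along x = 0.51 m, its left edge along y = 0.095 m, both within 15 mm; the bottle stands on the bare desk beyond it
Things that resemble listed ones, but are neither listed nor needed, are in the scene too. What is shaped like the part that bears bottle_centre but pink or turquoise is not meant.

How it is judged:
By the outcome, as a careful person would: the job done as asked, in the order asked, and still so for the second after the job is handed in, with the robot touching nothing.
It also fails if it takes over 72 s, if anything falls off the work surface, if the arm or the gripper's body presses on something with over 40 N, if the wrist force passes 120 N, or if a joint passes its speed limit or range.

## Working session

There is one attempt and no reset: what is moved stays moved. The work goes in short steps, Python scripts to look and compute and a tool call to move; the robot and the scene stay as the last step left them, time stands still between calls to the robot, and variables do not carry over. Pictures are saved under pics/ and viewed, at most 10 in all, crops included, and the job is handed in when it is done.

Besides the shell and the picture viewer there is one more tool, called after "Emit:" in YAML: its name, and indented under it one key for each argument. send_rows: Moves the arm, as the interface text tells. Its arguments: {"type":"object","properties":{"commands":{"type":"string"},"grip_force":{"type":"number"}},"required":["commands"]}

```bash
mkdir -p pics; ls; cat > h.py <<'E'
import numpy as np, cv2, json
from station import readout, cams, sign_off
def snap(n,f):
    d=cams.snapshot(n); cv2.imwrite(f'pics/{f}.png',np.array(d['pixels'])[:,:,::-1]); 
    np.savez(f'pics/{f}.npz',K=d['intrinsics'],e=d['eye'],R=d['rotation'],p=d['pixels']); return d
def load(f): 
    z=np.load(f'pics/{f}.npz'); return z['K'],z['e'],z['R'],z['p']
def ray(f,u,v):
    K,e,R,_=load(f); return e,R@np.linalg.inv(K)@np.array([u,v,1.])
def plane(f,u,v,z):
    e,d=ray(f,u,v); return e+d*(z-e[2])/d[2]
def proj(f,P):
    K,e,R,_=load(f); c=K@(R.T@(np.array(P)-e)); return c[:2]/c[2]
E
python3 -c "
from h import *
for n in ['top','side']:
    snap(n,n+'0'); K,e,R,_=load(n+'0'); print(n,K.round(1).tolist(),e.round(3),R.round(3).tolist())
print(readout.sense())"
```

```text
pics
top [[434.6, 0.0, 280.4], [0.0, 434.6, 212.1], [0.0, 0.0, 1.0]] [ 0.388 -0.134  1.029] [-0.696, 0.713, -0.055, 0.069]
side [[390.7, 0.0, 272.2], [0.0, 390.7, 215.4], [0.0, 0.0, 1.0]] [0.541 0.52  0.626] [-0.0, 0.912, -0.409, 0.012]
{'t': 0.1, 'q': array([-1.42548168e+00,  5.28375236e-01,  1.43376971e+00,  2.22356703e-05,
        1.18141090e+00, -1.78486008e-01]), 'qd': array([-0.00038837, -0.00208987, -0.00429314,  0.00062791,  0.00029206,
       -0.00116398]), 'tau': array([-3.79651347e-04, -4.43304062e+01, -1.78587037e+01, -1.78206860e-04,
        3.87657652e-03, -1.63696427e-05]), 'tcp_pos': array([ 0.19880719, -0.59187619,  0.23843163]), 'tool_rot': array([ 9.86922951e-01,  1.61189718e-01,  2.65597340e-05, -9.81291717e-04]), 'force': array([ 0.41186476, -0.03190701, -0.63878077]), 'ft_torque': array([-0.0234855 , -0.01917719,  0.01501771]), 'gripper_force': 0.0, 'finger_gap': 0.9994439721003794}
```

```bash
sed -i 's/^import numpy.*/&\nfrom scipy.spatial.transform import Rotation as Ro/; s/return z\[.K.\],z\[.e.\],z\[.R.\]/return z["K"],z["e"],Ro.from_quat(z["R"]).as_matrix()/' h.py; python3 -c "
from h import *
for n in ['top','side']:
    K,e,R,_=load(n+'0'); print(R.round(2).tolist(), proj(n+'0',[.5,0,0]),proj(n+'0',[.6,0,0]))
a=cv2.imread('pics/top0.png');b=cv2.imread('pics/side0.png')
cv2.imwrite('pics/top0b.png',cv2.resize(a,(800,600),interpolation=cv2.INTER_CUBIC))
cv2.imwrite('pics/side0b.png',cv2.resize(b,(800,600),interpolation=cv2.INTER_CUBIC))"
```

```text
[[-0.02, -0.98, 0.18], [-1.0, 0.03, 0.02], [-0.02, -0.17, -0.98]] [231.91572045 242.59355629] [231.78991068 201.45434903]
[[-1.0, 0.01, 0.02], [-0.01, 0.66, -0.75], [-0.02, -0.75, -0.66]] [301.29527762 274.33424598] [252.76519847 274.6191722 ]
```

View pics/top0b.png

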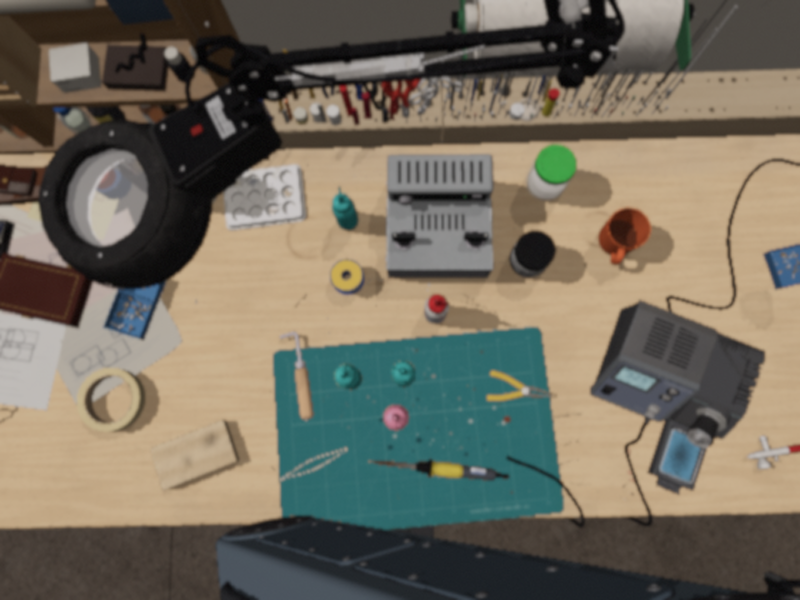

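View pics/side0b.png

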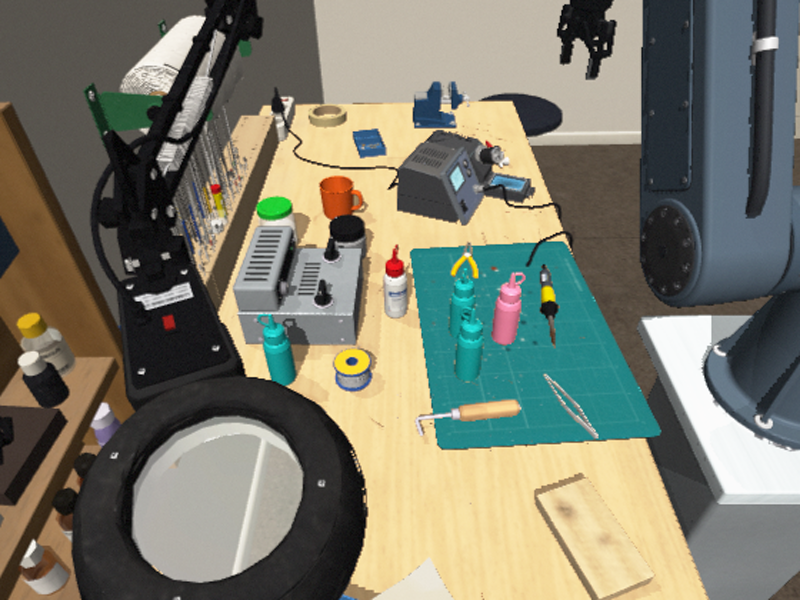

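Top view (800×600 scale): extractor ledge front edge about (389–492, 272), latches (404,239) and (472,237). Bottle-like things: white with red cap (436,305), turquoise (345,376), (402,373), (345,212), pink (395,417). I choose the white one with the red cap. The hook's handle is at (303,390) with its arm pointing left at (290,335), pliers (520,388), reel (347,276), jar (533,253). Next is a close crop to check.

```bash
python3 -c "
from h import *
a=cv2.imread('pics/top0.png')[100:310,180:400];b=cv2.imread('pics/side0.png')[150:320,150:400]
a=cv2.resize(a,(400,382),interpolation=cv2.INTER_CUBIC);a=cv2.resize(cv2.imread('pics/top0.png')[100:310,185:390],(580,594),interpolation=cv2.INTER_CUBIC)
cv2.imwrite('pics/c1.png',a)
cv2.imwrite('pics/c2.png',cv2.resize(b,(800,544),interpolation=cv2.INTER_CUBIC))"
```

```text
(no output)
```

View pics/c1.png

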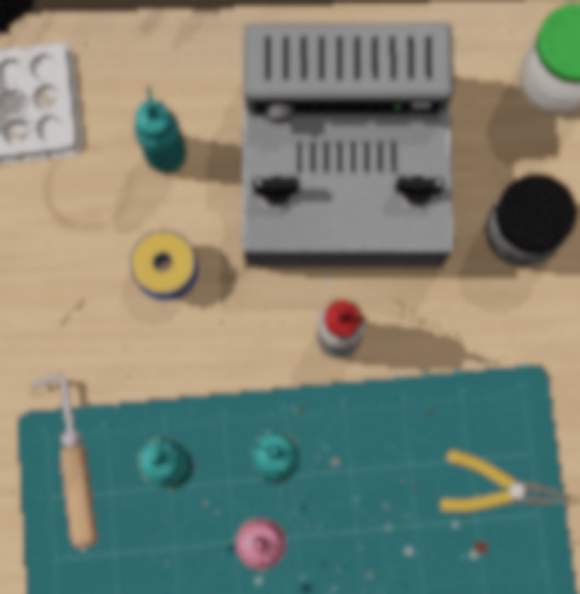

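View pics/c2.png

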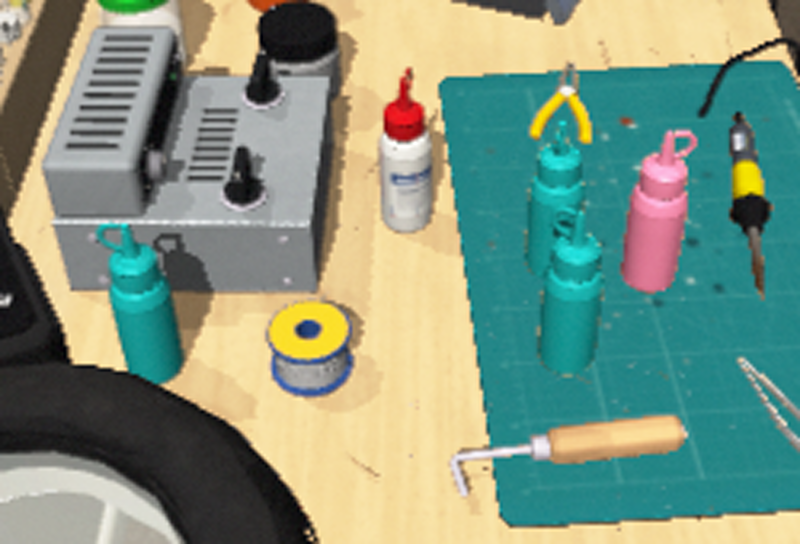

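The crops confirm it: white bottle with red cap at crop 1 (341,322), hook handle (78,495) with the arm to the left at (47,382), latch bars (277,190) and (420,189), both across. Now measuring.

```bash
cat > m.py <<'E'
from h import *
def q(u,v): return 185+(u+.5)/2.829-.5,100+(v+.5)/2.829-.5
def P(u,v,z): return plane('top0',*q(u,v),z)
pr=lambda n,x: print(n,np.round(x,4))
for n,u,v,z in [('ledgeL',245,251,.066),('ledgeR',451,248,.066),('boxTL',245,25,.114),('boxTR',451,25,.114),
  ('latL',277,187,.096),('latR',420,187,.096),('cap',341,318,.106),('jar',536,213,.07),('reel',164,262,.035),
  ('hEnd',83,545,.013),('hFront',70,440,.013),('bend',62,377,.013),('tip',34,385,.013),('pl',500,490,.01),('mat',20,415,.003),('matR',545,367,.003)]: pr(n,P(u,v,z))
im=load('top0')[3]; hsv=cv2.cvtColor(im,cv2.COLOR_RGB2HSV)
# wood handle on the mat
x0,y0=[int(t) for t in q(45,435)]; x1,y1=[int(t) for t in q(115,560)]
m=np.zeros(hsv.shape[:2],np.uint8); s=hsv[y0:y1,x0:x1]; m[y0:y1,x0:x1]=((s[...,0]<25)&(s[...,1]>60)).astype(np.uint8)
c=max(cv2.findContours(m,0,1)[0],key=cv2.contourArea); r=cv2.minAreaRect(c); pr('wood px',r[0]); print(r[1:])
pr('wood',plane('top0',*r[0],.014))
bx=cv2.boxPoints(r); pr('corn',np.array([plane('top0',*b,.013)[:2] for b in bx]))
m=((hsv[...,0]<6)|(hsv[...,0]>174))&(hsv[...,1]>170)&(hsv[...,2]>100); m[:205]=0;m[230:]=0;m[:,:290]=0;m[:,320:]=0
v,u=np.nonzero(m); pr('red',[u.mean(),v.mean(),len(u)]); pr('redP',plane('top0',u.mean(),v.mean(),.106))
# side: red cap & bottle two-view
sc=3.2
e2=load('side0')
f=lambda u,v:(150+u/sc,150+v/sc)
for n,u,v,z in [('foot',407,222,0),('captop',404,98,.106),('hEnd',683,432,.013),('hfront',549,447,.013),('bend',457,458,.013),('tip',464,491,.013),('latL',243,160,.09),('latR',263,65,.09),('ledgeL',319,222,.066),('ledgeR',328,78,.066),('reel',308,330,.035),('jar',299,30,.07)]: pr('s '+n,plane('side0',*f(u,v),z))
E
python3 m.py
```

```text
ledgeL [ 0.6143 -0.0987  0.066 ]
ledgeR [ 0.6122 -0.264   0.066 ]
boxTL [ 0.7861 -0.104   0.114 ]
boxTR [ 0.781  -0.2662  0.114 ]
latL [ 0.6581 -0.126   0.096 ]
latR [ 0.6549 -0.2381  0.096 ]
cap [ 0.5505 -0.1724  0.106 ]
jar [ 0.6382 -0.3327  0.07  ]
reel [ 0.6141 -0.0302  0.035 ]
hEnd [0.3845 0.0401 0.013 ]
hFront [0.4702 0.0512 0.013 ]
bend [0.523  0.0582 0.013 ]
tip [0.5168 0.0817 0.013 ]
pl [ 0.4211 -0.3017  0.01  ]
mat [0.493  0.0953 0.003 ]
matR [ 0.5225 -0.3461  0.003 ]
wood px [212.1004 274.7533]
((35.22163009643555, 8.1941499710083), 82.40535736083984)
wood [0.4247 0.0445 0.014 ]
corn [[0.4643 0.0599]
 [0.4664 0.0408]
 [0.3857 0.0297]
 [0.3837 0.0485]]
red [305.686  212.2558  86.    ]
redP [ 0.5501 -0.1734  0.106 ]
s foot [ 0.5498 -0.1688  0.    ]
s captop [ 0.5505 -0.1804  0.106 ]
s hEnd [0.3808 0.0385 0.013 ]
s hfront [0.4633 0.0494 0.013 ]
s bend [0.5192 0.0572 0.013 ]
s tip [0.5158 0.0811 0.013 ]
s latL [ 0.6597 -0.1338  0.09  ]
s latR [ 0.6559 -0.2449  0.09  ]
s ledgeL [ 0.6076 -0.097   0.066 ]
s ledgeR [ 0.6095 -0.2609  0.066 ]
s reel [ 0.6128 -0.0279  0.035 ]
s jar [ 0.6355 -0.3214  0.07  ]
```

Emit:
send_rows:
  commands: "60 0 0 0 0.925;60 0 0 0 0.925;60 0 0 0 0.925;60 0 0 0 0.925;60 0 0 0 0.925;60 0.84 -1 0 0;60 0.84 -1 0 0;60 0.84 -1 0 0;60 0.84 -1 0 0;60 0.84 -1 0 0;60 0.84 -1 0 0;60 0.84 -1 0 0;60 0.84 -1 0 0;60 0.84 -1 0 0;60 0.84 -1 0 0;60 0.84 -1 0 0;60 0.84 -1 0 0;60 0.84 -1 0 0;60 0.84 -1 0 0;60 0.84 -1 0 0"
  grip_force: 30

```text
t: 1.77
tcp_pos: [0.4511, -0.2909, 0.239]
tool_rot: [1.0, 0.0, -0.0, -0.0]
force: [0.7, -0.3, -0.5]
finger_gap: 0.702
gripper_force: 0.0
```

Emit:
send_rows:
  commands: "60 0.825 -0.983 0 0;60 0.825 -0.983 0 0;60 0.825 -0.983 0 0;60 0.825 -0.983 0 0;60 0.825 -0.983 0 0;60 0.825 -0.983 0 0;60 0 0 0;60 0 0 0 0"

```text
invalid input
```

```bash
python3 -c "
from h import *
snap('top','t1');snap('side','s1')
a=cv2.imread('pics/s1.png')[100:260,200:360]; b=cv2.imread('pics/t1.png')[120:280,230:390]
cv2.imwrite('pics/v1.png',cv2.resize(np.hstack([a,b]),(800,400),interpolation=cv2.INTER_CUBIC)); print(readout.sense()['tcp_pos'])"
```

```text
[ 0.45202215 -0.2891213   0.23895938]
```

Emit:
send_rows:
  commands: "60 0.81 -0.965 0 0;60 0.81 -0.965 0 0;60 0.81 -0.965 0 0;60 0.81 -0.965 0 0;60 0.81 -0.965 0 0;60 0.81 -0.965 0 0;60 0 0 0.6 0;60 0 0 1 0;60 0 0 1 0;60 0 0 1 0;60 0 0 1 0;60 0 0 0.4 0;60 0 0 0 0"

```text
t: 2.95
tcp_pos: [0.546, -0.1762, 0.137]
tool_rot: [1.0, 0.0, -0.002, -0.001]
force: [1.1, 0.6, 1.1]
finger_gap: 0.7
gripper_force: 0.0
```

```bash
python3 -c "
from h import *
snap('top','t1');snap('side','s1')
a=cv2.imread('pics/s1.png')[100:260,200:360]; b=cv2.imread('pics/t1.png')[120:280,230:390]
cv2.imwrite('pics/v1.png',cv2.resize(np.hstack([a,b]),(800,400),interpolation=cv2.INTER_CUBIC)); print(readout.sense()['tcp_pos'])"
```

```text
[ 0.54780728 -0.17693232  0.13949781]
```

View pics/v1.png

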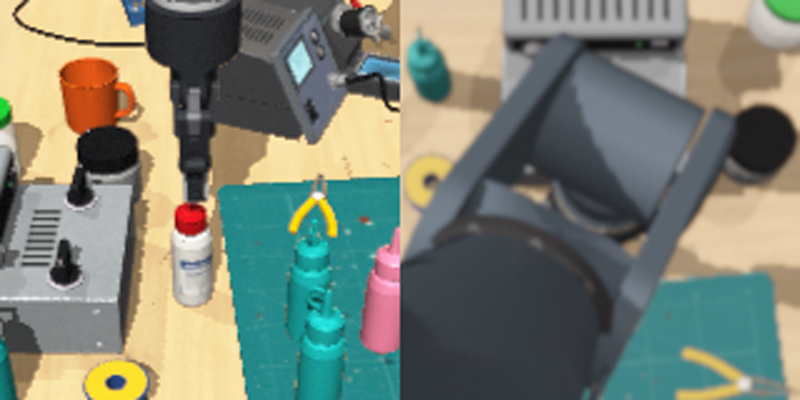

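The side view shows the fingers straddling the red cap at (190,215), aligned along x. I'll go down and grip.

Emit:
send_rows:
  commands: "60 0.1 -0.15 0.7 0;60 0 0 0.7 0;60 0 0 0.7 0;60 0 0 0.7 0;60 0 0 0.6 0;60 0 0 0 0;30 0 0 0 0;30 0 0 0 0;30 0 0 0 0;30 0 0 0 0;30 0 0 0 0;30 0 0 0 0;30 0 0 0 0"
  grip_force: 30

```text
t: 4.13
tcp_pos: [0.5505, -0.1738, 0.0724]
tool_rot: [1.0, 0.0, 0.001, 0.001]
force: [-0.2, -0.4, 6.0]
finger_gap: 0.438
gripper_force: 30.6
```

Emit:
send_rows:
  commands: "30 0 0 -0.5 0;30 0 0 -0.5 0;30 0 0.4 0 0;30 0 0.7 0 0;30 0 0.9 0 0;30 0 0.9 0 0;30 0 0.9 0 0;30 0 0.9 0 0;30 0 0.9 0 0;30 0 0.7 0 0;30 0 0.5 0 0;30 0 0 0 0;30 0 0 0.4 0;30 0 0 0.3 0;30 0 0 0.2 0;30 0 0 0.05 0;30 0 0 0 0"

```text
t: 5.55
tcp_pos: [0.5494, -0.3081, 0.0723]
tool_rot: [1.0, 0.001, -0.001, -0.0]
force: [-2.6, -0.1, 4.2]
finger_gap: 0.433
gripper_force: 30.9
```

Emit:
send_rows:
  commands: "50 0 0 0 0;50 0 0 0 0;60 0 0 0 0;60 0 0 0 0;60 0 0 -0.5 0;60 0 0 -0.8 0;60 0 0 -1 0;60 0 0 -1 0;60 0 0 -1 0;60 0 0 -1 0;60 0 0 -0.4 -0.9;60 0 0 0 -0.9;60 0 0 0 -0.9;60 0 0 0 -0.9;60 0 0 0 -0.9;60 0 0 0 -0.9;60 0 0 0 -0.9;60 0 0 0 -0.9;60 0 0 0 -0.9;60 0 0 0 -0.9"

```text
t: 7.22
tcp_pos: [0.5498, -0.3094, 0.1871]
tool_rot: [0.95, 0.311, 0.0, 0.0]
force: [0.1, 0.7, -0.4]
finger_gap: 0.703
gripper_force: 0.0
```

```bash
python3 -c "
from h import *
snap('side','s2');s=readout.sense();print(s['tcp_pos'],s['force'])
a=cv2.imread('pics/s2.png')[130:270,170:330]; cv2.imwrite('pics/v2.png',cv2.resize(a,(640,560),interpolation=cv2.INTER_CUBIC))"
```

```text
[ 0.54984437 -0.30937386  0.18703682] [-0.23633986 -0.75448157  0.34128984]
```

View pics/v2.png

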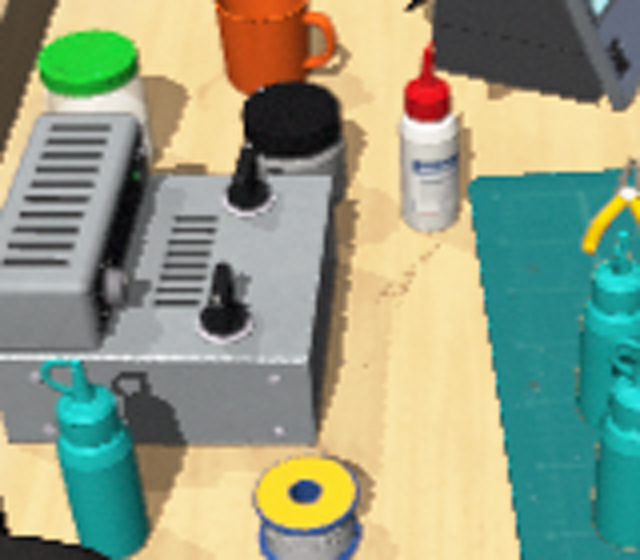

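Bottle stands upright at (430,150), right of the path and clear of the jar.

Emit:
send_rows:
  commands: "50 0 0 0 -0.934;50 0 0 0 -0.934;50 0 0 0 -0.934;50 0 0 0 -0.934;50 0 0 0 -0.934;50 0 0 0 -0.934;50 0 0 0 -0.934;50 0 0 0 -0.934;50 0 0 0 -0.934;50 0 0 0 -0.934;50 0 0 0 -0.934;50 0 0 0 -0.934;50 0 0 0 -0.934;50 0 0 0 -0.934"

```text
t: 8.43
tcp_pos: [0.5499, -0.3094, 0.1869]
tool_rot: [0.717, 0.698, 0.0, 0.0]
force: [-0.5, -0.1, -0.1]
finger_gap: 0.589
gripper_force: 0.0
```

Emit:
send_rows:
  commands: "50 0.934 0.519 0 0;50 0.934 0.519 0 0;50 0.934 0.519 0 0;50 0.934 0.519 0 0;50 0.934 0.519 0 0;50 0.934 0.519 0 0;50 0.934 0.519 0 0;50 0.934 0.519 0 0;50 0.934 0.519 0 0;50 0.934 0.519 0 0;50 0 0 0.8 0;50 0 0 0.8 0;50 0 0 0 0"

```text
t: 9.52
tcp_pos: [0.6571, -0.1242, 0.1517]
tool_rot: [0.717, 0.697, -0.001, -0.003]
force: [-1.6, -0.5, -1.5]
finger_gap: 0.585
gripper_force: 0.0
```

```bash
python3 -c "
from h import *
s=readout.sense();print(s['tcp_pos'],s['force'],s['q'],np.degrees(2*np.arctan2(s['tool_rot'][1],s['tool_rot'][0])))"
```

```text
[ 0.65705387 -0.124223    0.15169063] [-1.57095239 -0.48900796 -1.52371288] [-3.53599493e-01  6.86599260e-01  1.38646287e+00 -5.93828476e-05
  1.07446736e+00 -3.24801916e-01] 88.35164947511444
```

Emit:
send_rows:
  commands: "50 -0.06 0.07 0.8 0;50 0 0 0.8 0;50 0 0 0.8 0;50 0 0 0.8 0;50 0 0 0.3 0;50 0 0 0 0;50 0 0 0 0;5 0 0 0 0;5 0 0 0 0;5 0 0 0 0;5 0 0 0 0;5 0 0 0 0;5 0 0 0 0;5 0 0 0 0;5 0 0 0 0"
  grip_force: 25

```text
t: 10.77
tcp_pos: [0.662, -0.1273, 0.0856]
tool_rot: [0.717, 0.697, 0.001, 0.002]
force: [2.3, 0.2, 5.3]
finger_gap: 0.107
gripper_force: 29.7
```

Emit:
send_rows:
  commands: "5 0 0 0 -0.5;5 0 0 0 -0.9;5 0 0 0 -0.9;5 0 0 0 -0.9;5 0 0 0 -0.9;5 0 0 0 -0.9;5 0 0 0 -0.9;5 0 0 0 -0.9;5 0 0 0 -0.9;5 0 0 0 -0.9;5 0 0 0 -0.9;5 0 0 0 0"

```text
t: 11.77
tcp_pos: [0.6633, -0.1269, 0.0856]
tool_rot: [0.451, 0.893, 0.001, 0.003]
force: [6.5, 0.8, 4.8]
finger_gap: 0.107
gripper_force: 29.4
```

```bash
cat > st.py <<'E'
from h import *
s=readout.sense();print(s['tcp_pos'].round(4),s['force'].round(1),s['ft_torque'].round(2),s['q'].round(2),np.degrees(2*np.arctan2(s['tool_rot'][1],s['tool_rot'][0])).round(1), s['finger_gap']*85.4)
E
python3 st.py
```

```text
[ 0.6633 -0.1269  0.0856] [6.5 0.8 4.8] [ 0.17 -0.93  0.03] [-0.35  0.77  1.42  0.    0.94 -0.99] 126.4 9.162923460786814
```

Emit:
send_rows:
  commands: "5 -0.09 0.12 0 -0.9;5 0 0 0 -0.9;5 0 0 0 -0.9;5 0 0 0 -0.9;5 0 0 0 -0.9;5 0 0 0 -0.9;5 0 0 0 -0.9;5 0 0 0 -0.9;5 0 0 0 -0.9;5 0 0 0 -0.9;5 0 0 0 -0.9;5 0 0 0 -0.9;5 0 0 0 -0.9;5 0 0 0 -0.9;5 0 0 0 -0.9;5 0 0 0 0;5 0 0 0 0"

```text
t: 13.18
tcp_pos: [0.6644, -0.1252, 0.0856]
tool_rot: [-0.002, 1.0, 0.001, 0.001]
force: [2.7, 4.5, 7.6]
finger_gap: 0.107
gripper_force: 31.9
```

```bash
python3 st.py
```

```text
[ 0.6644 -0.1252  0.0856] [2.7 4.5 7.6] [ 0.69 -0.47 -0.53] [-0.35  0.78  1.41  0.    0.95 -1.93] 180.2 9.147654310472598
```

Emit:
send_rows:
  commands: "30 0 0 0 0;50 0 0 0 0;50 0 0 0 0;50 0 0 -0.5 0;50 0 0 -0.8 0;50 0 0 -0.8 0;50 0.05 -0.6 -0.2 0;50 0.05 -0.9 0 0;50 0.05 -0.9 0 0;50 0.05 -0.9 0 0;50 0.05 -0.9 0 0;50 0.05 -0.9 0 0;50 0 -0.6 0 0;50 0 0 0 0.95;50 0 0 0 0.95;50 0 0 0 0.95;50 0 0 0 0.95;50 0 0 0 0.95;50 0 0 0 0.95;50 0 0 0 0.95"

```text
t: 14.85
tcp_pos: [0.6578, -0.2415, 0.13]
tool_rot: [0.229, 0.973, 0.0, -0.0]
force: [0.7, 0.1, -0.4]
finger_gap: 0.585
gripper_force: 0.0
```

Emit:
send_rows:
  commands: "50 0 0 0 0.95;50 0 0 0 0.95;50 0 0 0 0.95;50 0 0 0 0.95;50 0 0 0 0.95;50 0 0 0 0.95;50 0 0 0 0.95;50 0 0 0 0.95;50 0 0 0 0.95;50 0 0 0 0.95;50 0 0 0 0.95;50 0 0 0 0.95;50 0 0 0 0.95;50 0 0 0 0.95;50 0 0 0 0.95;50 0 0 0 0.95;50 0 0 0 0.95;50 0 0 0 0"

```text
t: 16.35
tcp_pos: [0.6579, -0.2415, 0.13]
tool_rot: [0.713, 0.701, -0.0, -0.0]
force: [-0.2, -0.3, -0.3]
finger_gap: 0.581
gripper_force: 0.0
```

```bash
python3 st.py
```

```text
[ 0.6579 -0.2415  0.13  ] [-0.2 -0.3 -0.3] [-0.04 -0.04 -0.05] [-0.51  0.75  1.31  0.    1.08 -0.49] 89.1 49.65858991537607
```

Emit:
send_rows:
  commands: "50 0.05 0.07 0.8 0;50 0 0 0.8 0;50 0 0 0.6 0;50 0 0 0.1 0;50 0 0 0 0;5 0 0 0 0;5 0 0 0 0;5 0 0 0 0;5 0 0 0 0;5 0 0 0 0;5 0 0 0 0;5 0 0 0 0;5 0 0 0 0"

```text
t: 17.43
tcp_pos: [0.6593, -0.2404, 0.0854]
tool_rot: [0.712, 0.702, -0.0, 0.0]
force: [-2.3, -0.1, 6.1]
finger_gap: 0.108
gripper_force: 27.5
```

```bash
python3 st.py
```

```text
[ 0.6593 -0.2404  0.0854] [-2.3 -0.1  6.1] [-0.13  0.54 -0.22] [-0.51  0.81  1.33 -0.    1.   -0.49] 89.1 9.215198546065892
```

Emit:
send_rows:
  commands: "5 0 0 0 0.96;5 0 0 0 0.96;5 0 0 0 0.96;5 0 0 0 0.96;5 0 0 0 0.96;5 0 0 0 0.96;5 0 0 0 0.96;5 0 0 0 0.96;5 0 0 0 0.96;5 0 0 0 0.96;5 0 0 0 0.96;5 0 0 0 0.96;5 0 0 0 0.96;5 0 0 0 0.96;5 0 0 0 0.96;5 0 0 0 0.96;5 0 0 0 0.96;5 0 0 0 0.96;5 0 0 0 0.96;5 0 0 0 0.96"

```text
t: 19.1
tcp_pos: [0.658, -0.2393, 0.0854]
tool_rot: [0.994, 0.106, -0.002, -0.001]
force: [-4.6, 1.8, 7.5]
finger_gap: 0.114
gripper_force: 27.7
```

Emit:
send_rows:
  commands: "5 0 0 0 0.96;5 0 0 0 0.96;5 0 0 0 0.96;5 0 0 0 0.96;5 0 0 0 0;5 0 0 0 0"

```text
t: 19.6
tcp_pos: [0.658, -0.239, 0.0854]
tool_rot: [1.0, -0.025, -0.002, -0.0]
force: [-5.0, 1.9, 8.0]
finger_gap: 0.115
gripper_force: 29.1
```

```bash
python3 st.py
```

```text
[ 0.658  -0.239   0.0854] [-5.   1.9  8. ] [0.3  0.93 0.39] [-0.51  0.81  1.34 -0.    1.    1.11] -2.8 9.832759774989334
```

Emit:
send_rows:
  commands: "30 0 0 0 0;50 0 0 0 0;50 0 0 0 0;50 0 0 -0.5 0;50 0 0 -1 0;50 0 0 -1 0;50 0 0 -1 0;50 0 0 -1 0;50 0 0 -1 0;50 0 0 -0.5 0;50 -0.5 -0.55 0 0;50 -0.8825 -0.9725 0 0;50 -0.8825 -0.9725 0 0;50 -0.8825 -0.9725 0 0;50 -0.8825 -0.9725 0 0;50 -0.8825 -0.9725 0 0;50 -0.8825 -0.9725 0 0;50 -0.8825 -0.9725 0 0;50 -0.8825 -0.9725 0 0;50 -0.8825 -0.9725 0 0"

```text
t: 21.27
tcp_pos: [0.4998, -0.0444, 0.2044]
tool_rot: [1.0, -0.026, 0.0, -0.0]
force: [0.5, 0.2, 1.2]
finger_gap: 0.588
gripper_force: 0.0
```

Emit:
send_rows:
  commands: "45 -0.8825 -0.9725 0 0;45 -0.8825 -0.9725 0 0;45 -0.8825 -0.9725 0 0;45 -0.8825 -0.9725 0 0;45 -0.38 -0.42 0 0;45 0 0 0 -0.875;45 0 0 0 -0.875;45 0 0 0 -0.875;45 0 0 0 0"

```text
t: 22.02
tcp_pos: [0.4278, 0.0446, 0.2045]
tool_rot: [0.998, 0.066, 0.001, 0.0]
force: [-0.7, 0.2, -0.4]
finger_gap: 0.529
gripper_force: 0.0
```

```bash
python3 st.py; python3 -c "
from h import *
snap('side','s3');snap('top','t3')
f=lambda u,v:(150+u/3.2,150+v/3.2)
for p in [(567,368),(556,268),(652,284)]: print(plane('side0',*f(*p),.003).round(3))
a=cv2.imread('pics/s3.png')[140:340,150:400]; b=cv2.imread('pics/t3.png')[130:250,240:390]
cv2.imwrite('pics/v3.png',np.hstack([cv2.resize(a,(450,360),interpolation=cv2.INTER_CUBIC),cv2.resize(b,(350,360),interpolation=cv2.INTER_CUBIC)]))"
```

```text
[0.4278 0.0446 0.2045] [-0.7  0.2 -0.4] [-0.02 -0.04 -0.02] [-0.16  0.32  1.94 -0.    0.87  1.28] 7.6 45.18296999547238
[ 0.445 -0.022  0.003]
[ 0.444 -0.116  0.003]
[ 0.379 -0.099  0.003]
```

View pics/v3.png

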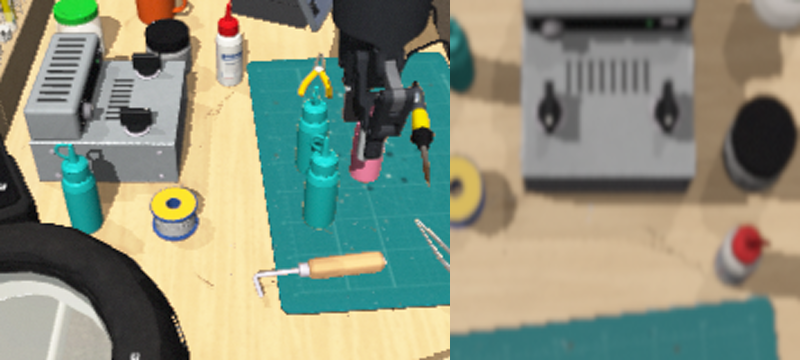

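Both latch bars now run along the extractor's x, as the top half shows at (549,110) and (667,110). The bottle stands at (745,245). Now the hook grasp.

Emit:
send_rows:
  commands: "45 -0.33 -0.03 0.8 0;45 0 0 1 0;45 0 0 1 0;45 0 0 1 0;45 0 0 1 0;45 0 0 1 0;45 0 0 1 0;45 0 0 0.9 0;45 0 0 0.8 0;45 0 0 0.5 0;45 0 0 0.3 0;45 0 0 0 0"

```text
t: 23.12
tcp_pos: [0.4203, 0.0444, 0.0172]
tool_rot: [0.998, 0.065, -0.001, -0.0]
force: [-0.0, 0.2, 0.8]
finger_gap: 0.529
gripper_force: 0.0
```

```bash
python3 st.py
```

```text
[0.4203 0.0444 0.0172] [-0.   0.2  0.8] [0.01 0.02 0.02] [-0.16  0.73  2.09 -0.    0.33  1.28] 7.4 45.20571728524678
```

Emit:
send_rows:
  commands: "45 0 0 0.2 0;45 0 0 0 0;15 0 0 0 0;15 0 0 0 0;15 0 0 0 0;15 0 0 0 0;15 0 0 0 0;15 0 0 0 0;15 0 0 0 0"
  grip_force: 60

```text
t: 23.87
tcp_pos: [0.4207, 0.0446, 0.0151]
tool_rot: [0.998, 0.065, 0.001, 0.0]
force: [0.0, 0.6, 5.8]
finger_gap: 0.219
gripper_force: 59.6
```

```bash
python3 st.py
```

```text
[0.4207 0.0446 0.0151] [0.  0.6 5.8] [ 0.01  0.09 -0.05] [-0.16  0.73  2.09  0.    0.32  1.28] 7.5 18.71632458386676
```

```bash
python3 - <<'E'
import io,contextlib
with contextlib.redirect_stdout(io.StringIO()):
    from m import *
for n,u,v,z in [('nozzle',277,452,.13),('cap',275,454,.108),('body',273,459,.087),('pinknoz',262,543,.13),('pinkbody',260,544,.09),('t1noz',163,457,.13),('t1',165,462,.087)]: pr(n,P(u,v,z))
for n,u,v in [('foot2L',531,262),('cap2',557,150),('foot1',568,362),('pinkf',650,284)]: pr(n,plane('side0',*f(u,v),.108 if 'cap' in n else .003))
E
```

```text
nozzle [ 0.4484 -0.1216  0.13  ]
cap [ 0.4484 -0.1198  0.108 ]
body [ 0.446  -0.1178  0.087 ]
pinknoz [ 0.3834 -0.1093  0.13  ]
pinkbody [ 0.3825 -0.1066  0.09  ]
t1noz [ 0.4467 -0.0383  0.13  ]
t1 [ 0.4457 -0.0352  0.087 ]
foot2L [ 0.4612 -0.1219  0.003 ]
cap2 [ 0.4499 -0.1188  0.108 ]
foot1 [ 0.4439 -0.0274  0.003 ]
pinkf [ 0.38   -0.0988  0.003 ]
```

Emit:
send_rows:
  commands: "15 0 0 -0.4 0;15 0 0 -0.8 0;15 0 0 -1 0;15 0 0 -1 0;15 0 0 -1 0;15 0 0 -1 0;15 0 0 -1 0;15 0 0 -1 0;15 0 0 -0.6 0;15 0 0 0 0.75;15 0 0 0 0.75;15 0 0 0 0.75;15 0.25 0.92 0 0;15 0.25 0.92 0 0;15 0.25 0.92 0 0;15 0.25 0.92 0 0;15 0.25 0.92 0 0;15 0.25 0.92 0 0;15 0.25 0.92 0 0;15 0.25 0.92 0 0"

```text
t: 25.53
tcp_pos: [0.4561, -0.1043, 0.1708]
tool_rot: [1.0, -0.013, -0.0, -0.0]
force: [-0.1, -0.8, -0.7]
finger_gap: 0.219
gripper_force: 58.9
```

Emit:
send_rows:
  commands: "15 0.25 0.92 0 0;15 0.25 0.92 0 0;15 0.25 0.92 0 0;15 0.25 0.92 0 0;15 0.25 0.92 0 0;15 0.25 0.92 0 0;15 0 0 0.8 0;15 0 0 1 0;15 0 0 0 0"

```text
t: 26.28
tcp_pos: [0.4812, -0.2136, 0.132]
tool_rot: [1.0, -0.014, -0.003, -0.002]
force: [-1.0, 0.6, -1.6]
finger_gap: 0.217
gripper_force: 58.9
```

```bash
python3 st.py; python3 -c "
from h import *
snap('side','s4')
a=cv2.imread('pics/s4.png')[110:270,170:370]
cv2.imwrite('pics/v4.png',cv2.resize(a,(750,600),interpolation=cv2.INTER_CUBIC))"
```

```text
[ 0.4812 -0.2136  0.132 ] [-1.   0.6 -1.6] [0.01 0.09 0.01] [-0.63  0.56  1.77 -0.    0.82  0.97] -1.6 18.552850179420062
```

View pics/v4.png

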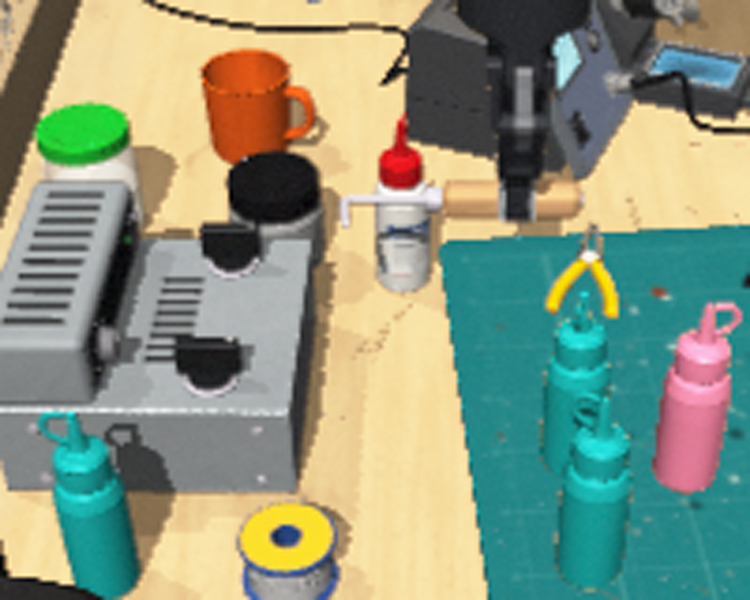

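The hook is held level, its arm pointing left at (345,205), glue bottle behind it. Lowering.

Emit:
send_rows:
  commands: "15 0 0 0.8 0;15 0 0 1 0;15 0 0 1 0;15 0 0 1 0;15 0 0 0.8 0;15 0 0 0.4 0;15 0 0 0.1 0;15 0 0 0 0;15 0 0 0 0"

```text
t: 27.08
tcp_pos: [0.4842, -0.2151, 0.0334]
tool_rot: [1.0, -0.013, 0.001, 0.001]
force: [0.0, 0.1, -0.5]
finger_gap: 0.22
gripper_force: 58.9
```

```bash
python3 st.py; python3 -c "
from h import *
print(plane('s4',170+345/3.75,110+208/3.75,.130))"
```

```text
[ 0.4842 -0.2151  0.0334] [ 0.   0.1 -0.5] [ 0.06 -0.01 -0.03] [-0.63  0.73  1.82  0.    0.59  0.97] -1.5 18.78790783296268
[ 0.58202007 -0.20521577  0.13      ]
```

Emit:
send_rows:
  commands: "15 0 0 0.35 0;15 0 0 0 0;15 0.5 0 0 0;15 0.5 0 0 0;15 0.5 0 0 0;15 0.5 0 0 0;15 0.5 0 0 0;15 0.5 0 0 0;15 0.4 0 0 0;15 0.1 0 0 0;15 0 0 0 0;15 0 0 0 0"

```text
t: 28.08
tcp_pos: [0.5531, -0.2162, 0.0251]
tool_rot: [1.0, -0.013, -0.001, -0.0]
force: [-0.5, 0.8, -0.6]
finger_gap: 0.216
gripper_force: 58.9
```

```bash
python3 st.py
```

```text
[ 0.5531 -0.2162  0.0251] [-0.5  0.8 -0.6] [ 0.04  0.02 -0.  ] [-0.56  0.79  1.65 -0.    0.7   1.04] -1.5 18.480974629562905
```

Free of contact. Now sideways to the left, through the eye.

Emit:
send_rows:
  commands: "15 0.03 -0.2 0 0;15 0 -0.2 0 0;15 0 -0.2 0 0;15 0 -0.2 0 0;15 0 -0.1 0 0;15 0 -0.1 0 0;15 0 0 0 0"

```text
t: 28.67
tcp_pos: [0.5546, -0.196, 0.0253]
tool_rot: [1.0, -0.013, -0.0, -0.0]
force: [0.2, -0.4, -0.9]
finger_gap: 0.218
gripper_force: 58.9
```

Emit:
send_rows:
  commands: "15 -0.3 0 0 0;15 -0.3 0 0 0;15 -0.3 0 0 0;15 -0.3 0 0 0;15 -0.3 0 0 0;15 -0.3 0 0 0;15 0 0 0 0"

```text
t: 29.25
tcp_pos: [0.5166, -0.1952, 0.0252]
tool_rot: [1.0, -0.013, -0.001, -0.001]
force: [-0.7, 0.1, -0.5]
finger_gap: 0.217
gripper_force: 58.9
```

```bash
python3 st.py
```

```text
[ 0.5166 -0.1952  0.0252] [-0.7  0.1 -0.5] [-0.04  0.01  0.01] [-0.56  0.76  1.76 -0.    0.62  1.03] -1.5 18.569672593115815
```

Emit:
send_rows:
  commands: "15 -0.3 0 0 0;15 -0.3 0 0 0;15 -0.3 0 0 0;15 -0.3 0 0 0;15 -0.3 0 0 0;15 -0.3 0 0 0;15 0 0 0 0"

```text
t: 29.83
tcp_pos: [0.4807, -0.194, 0.0252]
tool_rot: [1.0, -0.013, -0.001, -0.001]
force: [-0.4, -0.1, -0.7]
finger_gap: 0.215
gripper_force: 58.9
```

```bash
python3 st.py; python3 -c "
from h import *
snap('side','s5')
a=cv2.imread('pics/s5.png')[130:270,200:360]
cv2.imwrite('pics/v5.png',cv2.resize(a,(640,560),interpolation=cv2.INTER_CUBIC))"
```

```text
[ 0.4807 -0.194   0.0252] [-0.4 -0.1 -0.7] [-0.03  0.01 -0.03] [-0.6   0.74  1.84 -0.    0.56  1.  ] -1.5 18.363233245986162
```

View pics/v5.png

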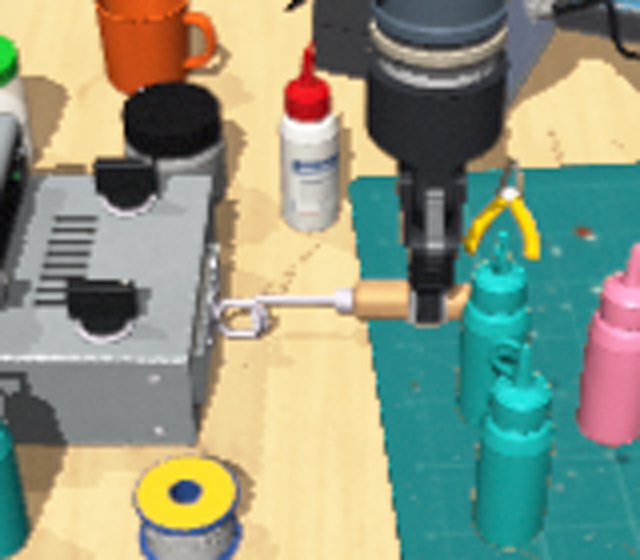

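The eye is caught (ring at (243,315)) and the cassette's front has reached the ledge's edge. I keep pulling.

Emit:
send_rows:
  commands: "15 -0.3 0 0 0;15 -0.3 0 0 0;15 -0.3 0 0 0;15 -0.3 0 0.02 0;15 -0.3 0 0.02 0;15 -0.3 0 0.02 0;15 -0.3 0 0.02 0;15 -0.3 0 0.02 0;15 -0.3 0 0 0;15 -0.3 0 0 0;15 -0.3 0 0 0;15 -0.3 0 0 0;15 -0.1 0 0 0;15 0 0 0 0;15 0 0 0 0"

```text
t: 31.13
tcp_pos: [0.4086, -0.1928, 0.0233]
tool_rot: [1.0, -0.013, -0.0, -0.0]
force: [1.2, -0.2, -1.5]
finger_gap: 0.214
gripper_force: 58.9
```

```bash
python3 st.py; python3 -c "
from h import *
snap('side','s6');snap('top','t6')
a=cv2.imread('pics/s6.png')[130:270,200:360];b=cv2.imread('pics/t6.png')[130:270,240:380]
cv2.imwrite('pics/v6.png',np.hstack([cv2.resize(a,(440,385),interpolation=cv2.INTER_CUBIC),cv2.resize(b,(360,385))]))"
```

```text
[ 0.4086 -0.1928  0.0233] [ 1.2 -0.2 -1.5] [ 0.   -0.03  0.  ] [-0.69  0.72  2.01 -0.    0.41  0.91] -1.5 18.248123406900465
```

View pics/v6.png

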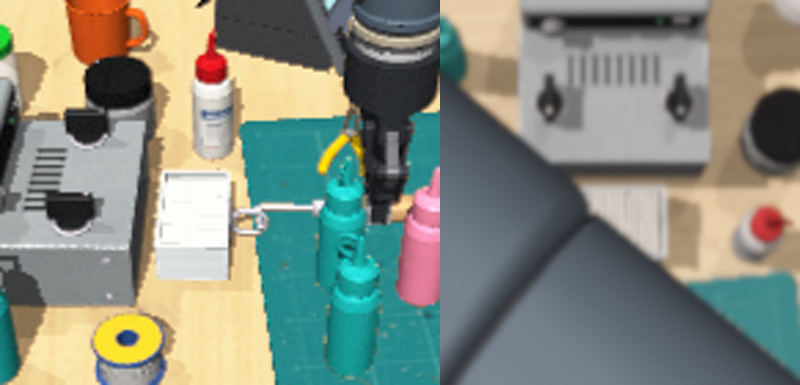

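The cassette lies out flat on the bare desk, clear of the ledge at (195,225). The rod is still in the ring at (250,222). Now freeing the hook: slack forward, then right.

Emit:
send_rows:
  commands: "15 0.2 0 -0.05 0;15 0.2 0 -0.1 0;15 0 0 0 0;15 0 0.2 0 0;15 0 0.2 0 0;15 0 0.2 0 0;15 0 0.2 0 0;15 0 0.2 0 0;15 0 0.2 0 0;15 0 0.1 0 0;15 0 0 0 0;15 0 0 0 0"

```text
t: 32.23
tcp_pos: [0.4159, -0.2191, 0.0263]
tool_rot: [1.0, -0.013, -0.0, -0.0]
force: [0.2, 0.1, -0.9]
finger_gap: 0.219
gripper_force: 58.9
```

```bash
python3 st.py; cat > cas.py <<'E'
import sys
from h import *
n=sys.argv[1]; 
if len(sys.argv)<3: snap('side',n)
p=load(n)[3].astype(int)
def whi(p):
    m=((p.min(2)>150)&(p.max(2)-p.min(2)<30)).astype(np.uint8); m[:190]=0;m[235:]=0;m[:,:250]=0;m[:,285:]=0
    c=max(cv2.findContours(m,0,1)[0],key=cv2.contourArea); return cv2.minAreaRect(c)
r=whi(p); print('cassette top px',np.round(r[0],1),np.round(r[1],1),round(r[2],1), [plane(n,*b,.038)[:2].round(3).tolist() for b in cv2.boxPoints(r)])
E
python3 cas.py s6 x; python3 cas.py s7
```

```text
[ 0.4159 -0.2191  0.0263] [ 0.2  0.1 -0.9] [-0.01 -0.01 -0.01] [-0.72  0.72  1.97  0.    0.46  0.87] -1.5 18.72365378200198
cassette top px [269.5 211.5] [39. 27.] 90.0 [[0.601, -0.227], [0.535, -0.226], [0.537, -0.089], [0.595, -0.09]]
cassette top px [269.5 211.5] [39. 27.] 90.0 [[0.601, -0.227], [0.535, -0.226], [0.537, -0.089], [0.595, -0.09]]
```

Emit:
send_rows:
  commands: "15 0 0 -0.3 0;15 0 0 -0.5 0;15 0 0 -0.8 0;15 0 0 -1 0;15 0 0 -1 0;15 0 0 -1 0;15 0 0 -1 0;15 0 0 -1 0;15 0 0 -0.8 0;15 0 0 0 0"

```text
t: 33.12
tcp_pos: [0.4175, -0.2199, 0.178]
tool_rot: [1.0, -0.013, 0.003, 0.002]
force: [0.4, 0.7, 0.2]
finger_gap: 0.217
gripper_force: 58.9
```

```bash
python3 st.py; python3 cas.py s8
```

```text
[ 0.4175 -0.2199  0.178 ] [0.4 0.7 0.2] [ 0.04 -0.01  0.01] [-0.72  0.42  1.88  0.    0.84  0.87] -1.5 18.524753752228207
cassette top px [269.5 211.5] [39. 27.] 90.0 [[0.601, -0.227], [0.535, -0.226], [0.537, -0.089], [0.595, -0.09]]
```

Emit:
send_rows:
  commands: "15 -0.015 -0.943 0 0;15 -0.015 -0.943 0 0;15 -0.015 -0.943 0 0;15 -0.015 -0.943 0 0;15 -0.015 -0.943 0 0;15 -0.015 -0.943 0 0;15 -0.015 -0.943 0 0;15 -0.015 -0.943 0 0;15 -0.015 -0.943 0 0;15 -0.015 -0.943 0 0;15 -0.015 -0.943 0 0;15 -0.015 -0.943 0 0;15 -0.015 -0.943 0 0;15 -0.015 -0.943 0 0;15 0 0 0 -0.75;15 0 0 0 -0.75;15 0 0 0 -0.75;15 0 0 0 0;15 0 0 0 0"

```text
t: 34.75
tcp_pos: [0.418, 0.0453, 0.1737]
tool_rot: [0.998, 0.065, -0.001, -0.0]
force: [0.0, -0.4, -1.2]
finger_gap: 0.219
gripper_force: 59.1
```

```bash
python3 st.py
```

```text
[0.418  0.0453 0.1737] [ 0.  -0.4 -1.2] [ 0.02 -0.03  0.01] [-0.16  0.37  1.99  0.    0.78  1.28] 7.4 18.663510224191818
```

Emit:
send_rows:
  commands: "15 0 0 0.8 0;15 0 0 1 0;15 0 0 1 0;15 0 0 1 0;15 0 0 1 0;15 0 0 1 0;15 0 0 0.8 0;15 0 0 0.5 0;15 0 0 0.3 0;15 0 0 0 0;15 0 0 0 0"

```text
t: 35.67
tcp_pos: [0.4187, 0.045, 0.0262]
tool_rot: [0.998, 0.065, -0.0, -0.0]
force: [0.3, 0.6, -1.1]
finger_gap: 0.22
gripper_force: 59.0
```

```bash
python3 st.py
```

```text
[0.4187 0.045  0.0262] [ 0.3  0.6 -1.1] [-0.06  0.02  0.  ] [-0.16  0.7   2.09  0.    0.35  1.28] 7.5 18.79540191508291
```

Emit:
send_rows:
  commands: "15 0 0 0.25 0;15 0 0 0.15 0;15 0 0 0.1 0;15 0 0 0.05 0;15 0 0 0 0;15 0 0 0 0"

```text
t: 36.17
tcp_pos: [0.4188, 0.0451, 0.0154]
tool_rot: [0.998, 0.065, 0.0, 0.0]
force: [0.9, -0.0, -0.3]
finger_gap: 0.217
gripper_force: 59.0
```

```bash
python3 st.py
```

```text
[0.4188 0.0451 0.0154] [ 0.9 -0.  -0.3] [-0.02  0.05  0.08] [-0.16  0.73  2.09  0.    0.32  1.28] 7.5 18.50299205453803
```

Emit:
send_rows:
  commands: "15 0 0 0.06 0;15 0 0 0 0;25 0 0 0 0;35 0 0 0 0;40 0 0 0 0;40 0 0 0 0;40 0 0 0 0;40 0 0 -0.4 0;40 0 0 -0.8 0;40 0 0 -1 0;40 0 0 -1 0;40 0 0 -1 0;40 0 0 -1 0;40 0 0 -1 0;40 0 0 -1 0;40 0 0 -1 0;40 0 0 -1 0;40 0 0 0 0"

```text
t: 37.67
tcp_pos: [0.4206, 0.0449, 0.2015]
tool_rot: [0.998, 0.065, 0.004, 0.001]
force: [0.5, 0.2, 0.3]
finger_gap: 0.468
gripper_force: 0.0
```

```bash
python3 st.py; python3 cas.py s9; python3 - <<'E'
from h import *
snap('top','t9')
p0=load('side0')[3].astype(int);p9=load('s9')[3].astype(int)
# hook handle: wood on mat, side view, before and after
for n in ['side0','s9']:
    hsv=cv2.cvtColor(load(n)[3],cv2.COLOR_RGB2HSV); s=((hsv[...,0]<25)&(hsv[...,1]>60)).astype(np.uint8)
    m=np.zeros_like(s); m[270:303,318:370]=s[270:303,318:370]
    c=max(cv2.findContours(m,0,1)[0],key=cv2.contourArea);r=cv2.minAreaRect(c);print(n,np.round(r[0],1),np.round(r[1],1),round(r[2],1),plane(n,*r[0],.013).round(3))
# reel and jar changes, side view
for n,(a,b,c,d) in dict(reel=(240,275,230,265),jar=(150,175,230,258),rod=(285,306,290,320)).items(): print(n,np.abs(p0-p9)[a:b,c:d].mean().round(1))
q0=load('s2')[3].astype(int); print('bottle',np.abs(q0-p9)[140:190,268:288].mean().round(1))
E
```

```text
[0.4206 0.0449 0.2015] [0.5 0.2 0.3] [-0.02 -0.05 -0.03] [-0.16  0.32  1.96  0.    0.85  1.28] 7.5 39.99729205753132
cassette top px [269.5 211.5] [39. 27.] 90.0 [[0.601, -0.227], [0.535, -0.226], [0.537, -0.089], [0.595, -0.09]]
side0 [342.2 286.8] [11.7 41.8] 83.4 [0.423 0.043 0.013]
s9 [343.2 287.6] [11.7 42. ] 84.0 [0.421 0.045 0.013]
reel 5.6
jar 9.6
rod 14.2
bottle 4.2
```

The numeric checks hold: the hook lies flat within 2 mm of its old place, the cassette has not moved since it came out, and the bottle stands.

```bash
python3 -c "
from station import sign_off
print(sign_off())"
```

```text
the job is handed in; nothing more can be done
None
```

The job is handed in at about 38 s: the cassette lies flat in front of the extractor, both latches are open, the glue bottle stands upright to the right, and the hook is out of the eye and flat on the mat where it started. The arm did not touch the jar or reel, though I checked the jar's position at the end only with a pixel comparison, and it was inconclusive.

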